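# Test stroke of a sauce pump at a grill stall

### The job

The stall is about to open and the freshly rinsed, still empty sauce pumps are being tested. Stand the little pan on the counter with its mouth well centred under the spout of the yellow pump to catch drips, and only then press that pump's yellow plunger down, through the soft half-portion stop to the firm bottom stop, without ramming it; keep it down for about half a second and let it come up fully. Leave the pan standing under the spout and do not press the white pump or disturb the basket, bottle and shaker.

Things in the scene. Friction and masses are not known exactly. Their poses are not given: they have to be found in the camera images.
- yellow_pump: Counter sauce pump with yellow plunger head, fixed. Origin: centre of its underside, z up; spout along its own -x. Steel canister 130 x 130 mm, lid 136 x 136 mm with top 162 mm high; on its axis a column (36 mm diameter) to 200 mm height, a grey sleeve (28 mm diameter) to 214 mm, then a thin stem and the head.
- yellow_pump_spout (a point): Centre of the yellow pump's nozzle opening, facing down, 120 mm above the counter, 120 mm from the pump's axis and 55 mm in front of the canister's face. Black nozzle, 18 mm diameter; the 14 mm spout tube rises from it and runs level at 182 mm height to the column.
- yellow_pump_top (a point): Centre of the flat top of the yellow head (disc, 46 mm diameter, 26 mm thick), 260 mm above the counter when up. Goes straight down 28 mm: 20 mm soft (3 to 7 N) until the head meets the sleeve (first stop), then both sink 8 mm against 11 to 15 N to the firm bottom stop (top at 232 mm; over 70 N is ramming). A spring lifts it fully when let go.
- yellow_pump_head (a joint): First-stage travel of the yellow plunger: 0 when up, 0.020 m at the soft first stop.
- yellow_pump_sleeve (a joint): Second-stage travel of the yellow plunger: 0 when up, 0.008 m at the firm bottom stop. Total travel is the sum of both.
- white_pump: The same pump with white plunger head and white panels; not to be pressed. Origin: centre of its underside; its spout points along its own -x.
- white_pump_head (a joint): First-stage travel of the white plunger: 0 when up.
- pan: Small bare-metal drip pan, loose, 0.1 to 0.2 kg. Origin: centre of the round pan's underside, z up. Round pan of 76 mm outer diameter, 45 mm high, 3 mm wall; straight black bar handle along its own +x, from the wall to 161 mm from the pan's centre, 16 mm wide, 10 mm thick, centred 40 mm above the underside.
- pan_mouth (a point): Centre of the pan's open mouth, at rim height, 45 mm above its underside.
- pan_handle (a point): Point in the middle of the handle, 110 mm from the pan's centre along the pan's +x, 40 mm above its underside; a good place to grip, fingers closing across the handle.
- basket: Round brown basket of 130 mm diameter with bread rolls, about 70 mm high, loose. Origin: centre of its underside. Leave alone.
- squeeze_bottle: Green bottle, 50 mm diameter, 170 mm high, loose, behind the pumps. Origin: centre of its underside. Leave alone.
- shaker: Metal shaker, 42 mm diameter, 82 mm high, loose, on the robot's side of the pumps. Origin: centre of its underside. Leave alone.
Not all that is in view belongs to the job. What is shaped like the pan but blue, orange or pink is not meant.

How it is judged:
By the outcome, as a careful person would: the job done as asked, in the order asked, and still so for the second after the job is handed in, with the robot touching nothing.
It also fails if it takes over 72 s, if anything falls off the work surface, if the arm or the gripper's body presses on something with over 40 N, if the wrist force passes 120 N, or if a joint passes its speed limit or range.

### The arm

A 6-joint arm with a two-finger parallel gripper is mounted at the origin on the work surface. World frame = base frame: x ahead of the robot, y to its left, z up, the work surface at z = 0. Lengths are in m, angles in rad, forces in N, time in s.
With the tool pointing down it reaches from about 0.275 to 0.775 m from the base axis. Payload 14.6 kg.
Tool frame: the origin (TCP) lies on the centre line of the jaws, within the pads' length; the fingertips stand 22 mm ahead of it and the grasp point (between the pads) lies 3 mm ahead of it; z points along the fingers, x is the direction in which the jaws open and shut, and the axes are right-handed (so a half turn about z gives the same grasp; the last joint's range is limited). The gripper opens to 85 mm and grips with 20 to 120 N. Pads are 22 mm wide; open, the fingers measure 114 mm over their backs; the gripper's body (76 mm by 85 mm) begins 54 mm behind the grasp point. The pads swing forward as they close: fully open they stand 13 mm farther back than shut.
Start: joints at [1.173, 0.263, -0.048, 1.259, 0, 1.415], TCP at [0.126, 0.51, 0.253] pointing down, gripper open.
Joint ranges: [-2.65, 2.65], [-0.89, 1.7], [-1.18, 1.37], [-2.13, 2.11], [-1.35, 1.29], [-3.14, 3.14]. Speed limits (rad/s): [1.89, 1.89, 2.57, 2.79, 3.14, 3.14].

### API

Orientations are given as a rotation vector (axis times angle).
In Python, from bench import bot gives the robot as it stands.
- The arm moves only by the shell command python3 -m inch 'ROWS' [OPENING]. ROWS is JSON, a list of rows, each an object of numbers: "dx", "dy", "dz": the shift along the world's x, y, z in cm; "yaw": the turn about the world's z in rad. In form: [{"dx": .., "dy": .., "dz": .., "yaw": ..}, ...]. A call has 1 to 5 rows; each row shifts and turns the commanded pose from where the row before left it; what a row does not reach is not made up. A row lasts 1/8 s, in which the tool goes at most 62.5 mm and 10.7 degrees, less where a joint would pass 70% of its speed; a pose out of reach is approached as far as the arm can. A call is refused whole if a number of a shift passes 6.25 or a number of a turn 0.188, either way. A call with a gripper value outside its range is refused whole. OPENING is the finger opening in cm, from 0 to 8.54, set as the call begins (- or left out, the last holds). The fingers move at their own pace and stop on an object; the grip force is fixed at half the most. Time passes only in rows, so rows that do not move let the fingers close. It gives the time, the measured TCP pose, the force and the opening at its end, in the units of the state.
- bot.get_obs(): the state, without advancing time (a new reading comes with each control period).
- bot.capture(name): name is "scene" or "side" or "wrist"; returns the picture (400x640x3 uint8, blue, green, red); there is no depth.
- bot.camera_model(name): a dict with "fov_y" (degrees; the focal length in pixels is half the picture's height over the tangent of half this angle, whatever the lens; pixels are square), "cx", "cy" (the principal point, pixels), "xyz" and "attitude" of the camera in the world. Camera axes: x right, y up, looking along -z (the intrinsics and any distortion apply to the point x, -y, -z); pixel columns grow to the right and rows downward; lengths in m; the calibration is good to about 2 mm. A picture is of the moment at which its call begins: read the wrist's pose just before it. camera_model takes no time and is no camera call; for the wrist camera it gives the pose at the moment of the call.
- bot.finish_job(): hands the job in, once; it reports no verdict.
The state is a dict: "t": time; "joints": joint angles; "joint_velocities": joint speeds; "joint_torque": joint torques, N m; "tool_pos": TCP position; "ee_rot": TCP orientation; "wrist_force": force on the tool from outside, world axes, zero at the start; "moment": the same for the moment, N m; "width": opening from 0.0 (shut) to 1.0 (fully open).
Only numpy, scipy, OpenCV 4.12 (cv2) and the standard library are available. Lean on these libraries where they do the work, as an engineer would, in place of code of your own. Each camera call takes 0.05 s, during which the arm holds its last target.

## Working session

There is one attempt and no reset: what is moved stays moved. The work goes in short steps, Python scripts to look and compute and a shell command to move; the robot and the scene stay as the last step left them, time stands still between calls to the robot, and variables do not carry over. Pictures are saved under pics/ and viewed, and the job is handed in when it is done.

```bash
ls; mkdir -p pics; python3 - <<'E'
from bench import bot
import cv2
print(bot.get_obs())
for n in("scene","side","wrist"):
    print(n,bot.camera_model(n))
    cv2.imwrite(f"pics/{n}0.png",bot.capture(n))
E
```

```text
pics
{'t': 0.0, 'joints': array([ 1.17268195e+00,  2.63530597e-01, -4.89497872e-02,  1.25941589e+00,
        7.92524561e-06,  1.41551234e+00]), 'joint_velocities': array([-1.02005850e-03,  2.05545902e-03,  1.04900852e-03,  7.34083338e-05,
        1.20303142e-03, -1.30754874e-03]), 'joint_torque': array([-3.94961608e-04, -6.37610865e+01,  3.84566832e+01,  1.36254245e-02,
       -2.17824736e-04,  9.62042861e-06]), 'tool_pos': array([0.12612832, 0.50935289, 0.2528164 ]), 'ee_rot': array([ 2.47372554e+00,  1.93570706e+00, -1.51482883e-03]), 'wrist_force': array([0.04834807, 0.13784518, 1.06219482]), 'moment': array([ 0.02510005, -0.02808429,  0.00472297]), 'width': 1.0024950466782228}
scene {'fov_y': 46.72367072004815, 'cx': 310.60746959486664, 'cy': 195.7863117988853, 'xyz': array([1.51844513, 0.30081266, 0.9981385 ]), 'attitude': array([0.60011401, 0.76847594, 1.65986095])}
side {'fov_y': 57.23025891334658, 'cx': 317.55531501567776, 'cy': 200.90655454106036, 'xyz': array([0.49541684, 1.03654063, 0.92579488]), 'attitude': array([ 0.03102532, -1.31576326, -2.75343739])}
wrist {'fov_y': 66.30085528370972, 'cx': 319.7778314678549, 'cy': 200.7853527085521, 'xyz': array([0.04550936, 0.52875972, 0.37269124]), 'attitude': array([-0.28124815, -0.21860148,  1.31696944])}
```

View pics/scene0.png

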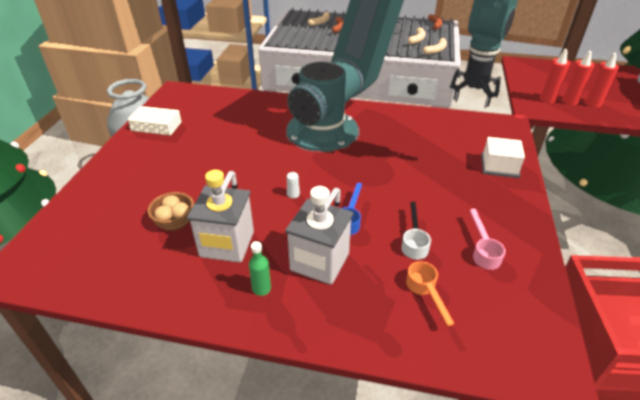

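View pics/side0.png

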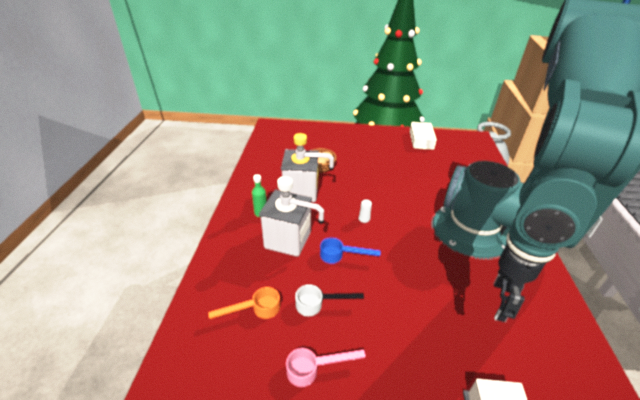

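View pics/wrist0.png

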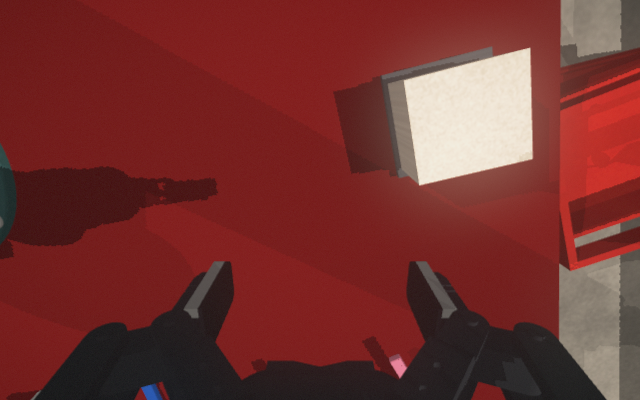

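Scene picture: the yellow pump is at (222,220) with its head at (215,178), and the white pump is at (320,240). The four pan-shaped things are blue (348,220), bare metal with a black handle (417,243), orange (423,277) and pink (489,253). The metal one with the black handle fits the description (side view: (309,300)). I'll confirm it in a crop.

```bash
cat > h.py <<'E'
import numpy as np, cv2
from scipy.spatial.transform import Rotation as R
from bench import bot
def cam(n):
    m=bot.camera_model(n); f=200/np.tan(np.radians(m['fov_y'])/2)
    return f,m['cx'],m['cy'],np.array(m['xyz']),R.from_rotvec(m['attitude']).as_matrix()
def ray(c,u,v):
    f,cx,cy,o,A=c
    d=A@np.array([(u-cx)/f,-(v-cy)/f,-1]); return o,d/np.linalg.norm(d)
def onz(c,u,v,z):
    o,d=ray(c,u,v); return o+d*(z-o[2])/d[2]
def proj(c,p):
    f,cx,cy,o,A=c
    q=A.T@(np.array(p)-o); return np.array([cx+f*q[0]/-q[2],cy-f*q[1]/-q[2]])
def tri(c1,p1,c2,p2):
    o1,d1=ray(c1,*p1);o2,d2=ray(c2,*p2)
    s=np.linalg.lstsq(np.c_[d1,-d2],o2-o1,rcond=None)[0]
    a=o1+s[0]*d1;b=o2+s[1]*d2
    return (a+b)/2,np.linalg.norm(a-b)
E
python3 - <<'E'
import cv2
s=cv2.imread('pics/scene0.png');d=cv2.imread('pics/side0.png')
def crop(im,x,y,w,h,k,n): cv2.imwrite(n,cv2.resize(im[y:y+h,x:x+w],None,fx=k,fy=k,interpolation=cv2.INTER_CUBIC))
import numpy as np
a=cv2.resize(s[190:290,380:480],(400,400),interpolation=cv2.INTER_CUBIC)
b=cv2.resize(d[270:330,280:380],(660,400),interpolation=cv2.INTER_CUBIC)[:,:400]
cv2.imwrite('pics/pan_crop.png',np.hstack([a,b]))
a=cv2.resize(s[160:270,180:260],(400,550),interpolation=cv2.INTER_CUBIC)
b=cv2.resize(d[125:205,270:350],(400,400),interpolation=cv2.INTER_CUBIC)
b=np.vstack([b,np.zeros((150,400,3),np.uint8)])
cv2.imwrite('pics/pump_crop.png',np.hstack([a,b]))
E
```

```text
(no output)
```

View pics/pan_crop.png

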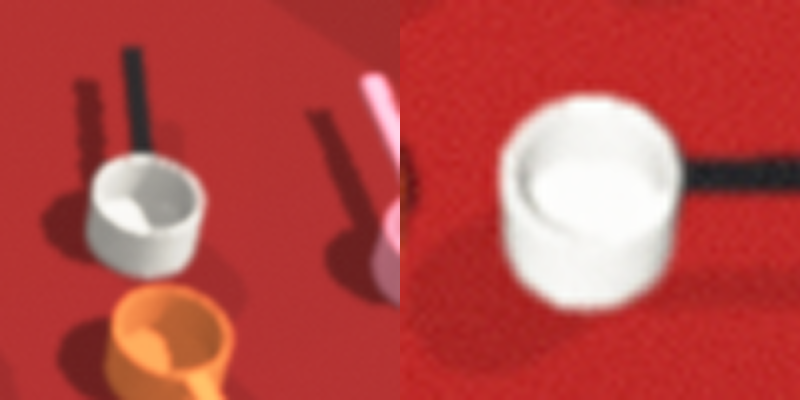

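View pics/pump_crop.png

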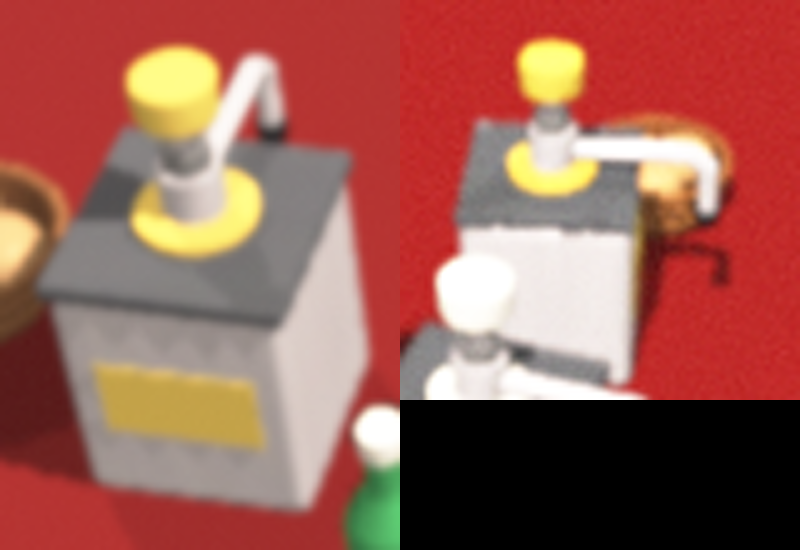

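The crop confirms it: a bare-metal pan with a black handle, centred at about scene (416,240). The yellow pump's spout reaches toward the robot and +y. Next I'll measure both.

```bash
python3 - <<'E'
from h import *
s=cv2.imread('pics/scene0.png');d=cv2.imread('pics/side0.png')
S=cam('scene');D=cam('side')
# lid corners at z=.162 (scene)
cs=np.array([(38,292),(278,325),(352,150),(125,128)])/5+[180,160]
P=np.array([onz(S,u,v,.162) for u,v in cs]);print('lid scene',P[:,:2].round(4).tolist(),P.mean(0).round(4))
cd=np.array([(478,120),(458,222),(637,230)])-[400,0];cd=cd/5+[270,125]
Q=np.array([onz(D,u,v,.162) for u,v in cd]);print('lid side',Q[:,:2].round(4).tolist(), ((Q[0]+Q[2])/2).round(4) if 0 else '', ((Q[1]+Q[1])/2).round(4))
for a,b in ((0,1),(1,2),(2,3),(3,0)): 
    e=P[b]-P[a];print(np.linalg.norm(e).round(4),np.degrees(np.arctan2(e[1],e[0])).round(1))
nz=(np.array((272,135))/5+[180,160]); nd=(np.array((708-400,218))/5+[270,125])
print('nozzle',tri(S,nz,D,nd),onz(S,*nz,.12),onz(D,*nd,.12))
# yellow head
for n,im,c,roi in(('scene',s,S,(195,165,235,192)),('side',d,D,(285,130,312,147))):
    h=cv2.cvtColor(im,cv2.COLOR_BGR2HSV);m=cv2.inRange(h,(20,90,80),(36,255,255))
    M=np.zeros_like(m);x0,y0,x1,y1=roi;M[y0:y1,x0:x1]=m[y0:y1,x0:x1]
    ys,xs=np.nonzero(M);ctr=(xs.mean(),ys.mean());print(n,'head',ctr,len(xs),'at mid z',onz(c,*ctr,.247),xs.min(),xs.max(),ys.min(),ys.max())
    if n=='scene':a=ctr
    else: print(tri(S,a,D,ctr))
# pan
for n,im,c,roi in(('scene',s,S,(395,225,440,262)),('side',d,D,(290,280,326,320))):
    h=cv2.cvtColor(im,cv2.COLOR_BGR2HSV);m=cv2.inRange(h,(0,0,90),(180,90,255))
    M=np.zeros_like(m);x0,y0,x1,y1=roi;M[y0:y1,x0:x1]=m[y0:y1,x0:x1]
    ys,xs=np.nonzero(M);ctr=(xs.mean(),ys.mean());print(n,'pan',ctr,xs.min(),xs.max(),ys.min(),ys.max(),'at .0225',onz(c,*ctr,.0225))
    if n=='scene':a=ctr
    else: print(tri(S,a,D,ctr))
# handle
for n,im,c,roi in(('scene',s,S,(395,195,440,228)),('side',d,D,(326,285,380,310))):
    h=im.max(2);m=(h<65).astype(np.uint8)*255
    M=np.zeros_like(m);x0,y0,x1,y1=roi;M[y0:y1,x0:x1]=m[y0:y1,x0:x1]
    ys,xs=np.nonzero(M);pts=np.c_[xs,ys].astype(np.float32)
    W=np.array([onz(c,u,v,.043)[:2] for u,v in pts]);l=cv2.fitLine(W.astype(np.float32),cv2.DIST_HUBER,0,.001,.001).ravel()
    t=(W-l[2:])@l[:2]
    print(n,'handle',len(xs),xs.min(),xs.max(),ys.min(),ys.max(),l,'ang',np.degrees(np.arctan2(l[1],l[0])),'ends',(l[2:]+l[:2]*t.min()),(l[2:]+l[:2]*t.max()))
E
```

```text
lid scene [[0.7313, -0.2146], [0.7291, -0.0826], [0.5875, -0.0888], [0.595, -0.2217]] [ 0.6607 -0.1519  0.162 ]
lid side [[0.7214, -0.2198], [0.7132, -0.0746], [0.5809, -0.0799]]  [ 0.7132 -0.0746  0.162 ]
0.132 91.0
0.1417 -177.5
0.1331 -86.7
0.1365 3.0
nozzle (array([ 0.53269496, -0.16228374,  0.11884174]), np.float64(0.004984853433142481)) [ 0.53712747 -0.1594252   0.12      ] [ 0.53166378 -0.16460383  0.12      ]
scene head (np.float64(214.51750972762645), np.float64(178.3229571984436)) 257 at mid z [ 0.65595794 -0.15564781  0.247     ] 206 223 170 187
side head (np.float64(299.8467741935484), np.float64(138.63709677419354)) 124 at mid z [ 0.65540798 -0.15994059  0.247     ] 294 306 133 145
(array([ 0.65546603, -0.15622789,  0.24788462]), np.float64(0.00233291257244515))
scene pan (np.float64(415.59055118110234), np.float64(243.33727034120736)) 401 430 227 259 at .0225 [0.56315619 0.3854083  0.0225    ]
side pan (np.float64(308.3232462173315), np.float64(299.636863823934)) 295 322 284 316 at .0225 [0.56285251 0.38497343 0.0225    ]
(array([0.56296716, 0.38524932, 0.02254508]), np.float64(0.00046877498528761233))
scene handle 69 412 416 203 226 [0.9923858  0.12316802 0.46482688 0.37266353] ang 7.0749736 ends [0.4132066  0.36625678] [0.51388195 0.3787519 ]
side handle 133 326 362 294 297 [0.9944667  0.10505231 0.46281788 0.37674367] ang 6.030181 ends [0.40709705 0.3708575 ] [0.51181625 0.38191971]
```

```bash
python3 - <<'E'
from h import *
S=cam('scene');D=cam('side')
for n,a,b in (('shaker',(293,185),(366,210)),('white head',(319.5,196),(285.5,184.5)),('bluepan',(349,222),(332,250)),('basket',(172,211),(322,160)),('white nozzle',(331,204),(323,227)),('bluehandle tip',(359,185),(380,253)),('bottle',(260,271),(259,196))):
    print(n,tri(S,a,D,b))
s=cv2.imread('pics/scene0.png')
cv2.imwrite('pics/c3.png',cv2.resize(s[160:270,270:380],(550,550),interpolation=cv2.INTER_CUBIC))
p=proj(S,(.536,-.162,.12));q=proj(D,(.536,-.162,.12));print(p,q)
E
```

```text
shaker (array([ 0.39207828, -0.02109732,  0.03740694]), np.float64(0.006955286585005889))
white head (array([0.66434852, 0.12481333, 0.2427355 ]), np.float64(0.0006429938302623986))
bluepan (array([0.50764865, 0.18168643, 0.02007817]), np.float64(0.00907984610450188))
basket (array([ 0.58365416, -0.3592041 ,  0.03005141]), np.float64(0.004122540967715902))
white nozzle (array([0.53672066, 0.13703931, 0.09598269]), np.float64(0.01668628623316766))
bluehandle tip (array([0.34812801, 0.19022077, 0.03566791]), np.float64(0.004787565115717235))
bottle (array([ 0.79253832, -0.00682113,  0.07818607]), np.float64(0.008693058362409658))
[233.7072069  186.65068469] [330.45738936 168.89519907]
```

View pics/c3.png

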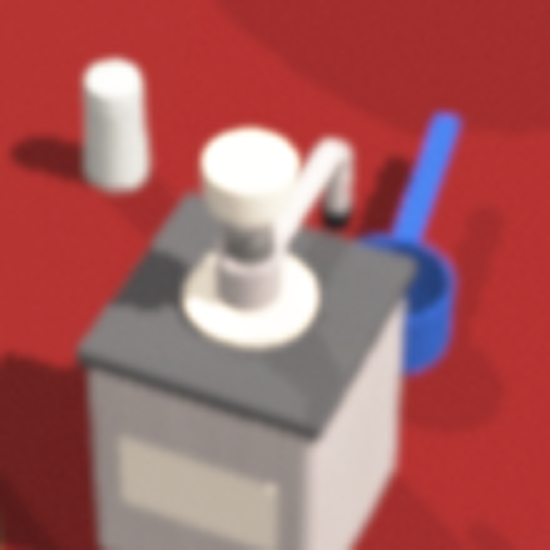

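```bash
python3 -m inch '[{"dx":4,"dy":-1.5,"dz":-1,"yaw":0.06},{"dx":4,"dy":-1.5,"dz":-1,"yaw":0.06},{"dx":4,"dy":-1.5,"dz":-1,"yaw":0.06},{"dx":4,"dy":-1.5,"dz":-1,"yaw":0.06},{"dx":4,"dy":-1.5,"dz":-1,"yaw":0.06}]' 8.5; python3 -m inch '[{"dx":4,"dy":-2,"dz":-1,"yaw":0.056},{"dx":4,"dy":-2,"dz":-1},{"dx":4,"dy":-2,"dz":-1},{},{}]'
```

```text
t: 0.78
tool_pos: [0.3274, 0.4339, 0.2028]
ee_rot: [-2.155, -2.286, 0.0]
wrist_force: [0.6, 0.4, 0.8]
width: 0.998$[1]: bad value
```

```bash
python3 -m inch '[{"dx":4,"dy":-2,"dz":-1,"yaw":0.056},{"dx":4,"dy":-2,"dz":-1,"yaw":0},{"dx":4,"dy":-2,"dz":-1,"yaw":0},{"dx":0.6,"dy":0,"dz":-2,"yaw":0},{"dx":0,"dy":0,"dz":-2,"yaw":0}]' && python3 - <<'E'
from h import *
print(bot.get_obs()['tool_pos'],R.from_rotvec(bot.get_obs()['ee_rot']).as_matrix()[:,0])
c=cam('wrist');im=bot.capture('wrist');cv2.imwrite('pics/w1.png',im)
g=(np.array([.563,.385,.04])-.11*np.array([np.cos(.113),np.sin(.113),0]));print(g,proj(c,g),proj(c,(.563,.385,.045)))
E
```

```text
t: 1.4
tool_pos: [0.453, 0.3741, 0.1323]
ee_rot: [-2.094, -2.342, 0.0]
wrist_force: [-0.0, -0.4, 0.3]
width: 0.995
[0.45299782 0.37409539 0.13231753] [-1.11638318e-01  9.93748894e-01 -1.50159633e-04]
[0.45370155 0.37259644 0.04      ] [318.8496889  214.72971297] [318.88446124 338.09610641]
```

View pics/w1.png

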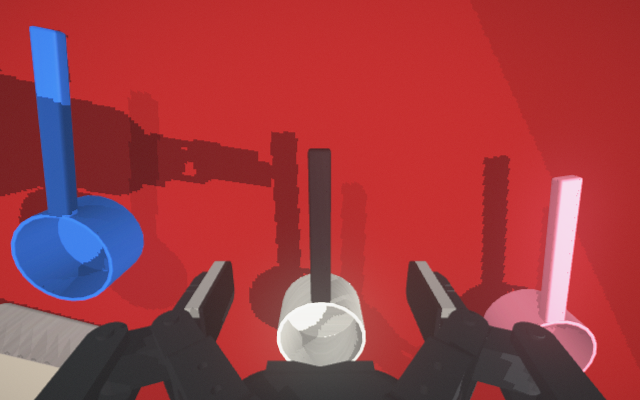

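The wrist view shows the black handle centred between the jaws (column 319) and the mouth at (321,337); I predicted (319,338). I'll descend and grip.

```bash
python3 -m inch '[{"dx":0,"dy":0,"dz":-3,"yaw":0},{"dx":0,"dy":0,"dz":-3,"yaw":0},{"dx":0,"dy":0,"dz":-2.3,"yaw":0},{"dx":0,"dy":0,"dz":-0.5,"yaw":0},{"dx":0,"dy":0,"dz":0,"yaw":0}]' && python3 -m inch '[{"dx":0,"dy":0,"dz":0,"yaw":0},{"dx":0,"dy":0,"dz":0,"yaw":0},{"dx":0,"dy":0,"dz":0,"yaw":0},{"dx":0,"dy":0,"dz":0,"yaw":0},{"dx":0,"dy":0,"dz":0,"yaw":0}]' 0.8 && python3 -m inch '[{"dx":0,"dy":0,"dz":0.5,"yaw":0},{"dx":0,"dy":0,"dz":1,"yaw":0},{"dx":0,"dy":0,"dz":2,"yaw":0},{"dx":0,"dy":0,"dz":2,"yaw":0},{"dx":0,"dy":0,"dz":0,"yaw":0}]'
python3 - <<'E'
from h import *
c=cam('wrist');im=bot.capture('wrist');cv2.imwrite('pics/w2.png',im)
E
```

```text
t: 2.08
tool_pos: [0.4523, 0.3747, 0.0458]
ee_rot: [2.092, 2.344, 0.0]
wrist_force: [-1.3, 0.2, -0.5]
width: 0.998
t: 2.7
tool_pos: [0.4522, 0.3746, 0.0454]
ee_rot: [2.092, 2.343, 0.0]
wrist_force: [-0.6, 0.4, 1.0]
width: 0.166
t: 3.32
tool_pos: [0.4529, 0.3751, 0.1018]
ee_rot: [2.092, 2.343, 0.004]
wrist_force: [-0.0, 0.9, -1.4]
width: 0.174
```

View pics/w2.png

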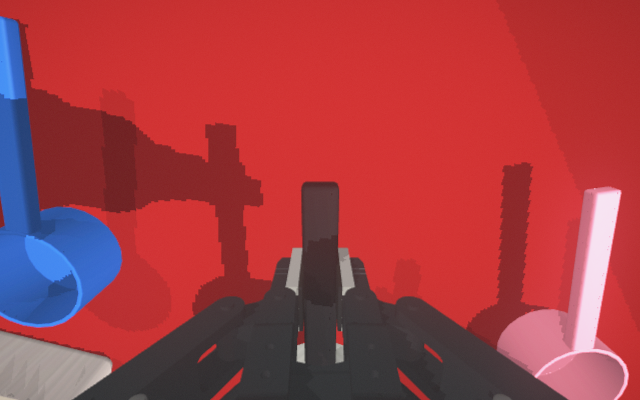

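Pan is held. Next: lift, retract in x so the pan passes in front of the white spout, then travel in -y.

```bash
python3 -m inch '[{"dx":-1,"dy":0,"dz":2,"yaw":0},{"dx":-2,"dy":0,"dz":2,"yaw":0},{"dx":-2.5,"dy":-1,"dz":2,"yaw":0},{"dx":-2.5,"dy":-2,"dz":1,"yaw":0},{"dx":-2.3,"dy":-3,"dz":0,"yaw":0}]' && python3 -m inch '[{"dx":0,"dy":-4,"dz":0,"yaw":0},{"dx":0,"dy":-4,"dz":0,"yaw":0},{"dx":0,"dy":-4,"dz":0,"yaw":0},{"dx":0,"dy":-4,"dz":0,"yaw":0},{"dx":0,"dy":-4,"dz":0,"yaw":0}]' && python3 -m inch '[{"dx":0,"dy":-4,"dz":0,"yaw":0},{"dx":0,"dy":-4,"dz":0,"yaw":0},{"dx":0,"dy":-4,"dz":0,"yaw":0},{"dx":0,"dy":-4,"dz":0,"yaw":0},{"dx":0,"dy":-4,"dz":0,"yaw":0}]'
```

```text
t: 4.0
tool_pos: [0.3484, 0.3143, 0.1701]
ee_rot: [2.091, 2.344, 0.0]
wrist_force: [-0.2, -0.0, -1.2]
width: 0.174
t: 4.62
tool_pos: [0.3487, 0.1134, 0.1697]
ee_rot: [-2.092, -2.343, 0.001]
wrist_force: [0.5, 0.4, -2.2]
width: 0.173
t: 5.25
tool_pos: [0.3487, -0.0866, 0.1697]
ee_rot: [-2.092, -2.343, 0.0]
wrist_force: [2.0, 0.0, -1.2]
width: 0.172
```

```bash
python3 -m inch '[{"dx":0,"dy":-3,"dz":0,"yaw":0},{"dx":0,"dy":-3,"dz":0,"yaw":0},{"dx":0,"dy":-2,"dz":0,"yaw":0},{"dx":0,"dy":-0.8,"dz":-2,"yaw":0},{"dx":0,"dy":0,"dz":-3,"yaw":0}]' && python3 -m inch '[{"dx":0,"dy":0,"dz":-3,"yaw":0},{"dx":0,"dy":0,"dz":-2.5,"yaw":0},{"dx":0,"dy":0,"dz":0,"yaw":0},{"dx":0,"dy":0,"dz":0,"yaw":0}]' && python3 - <<'E'
from h import *
for n in('scene','side'):
    im=bot.capture(n);cv2.imwrite(f'pics/{n}1.png',im)
s=cv2.imread('pics/scene1.png');d=cv2.imread('pics/side1.png')
a=cv2.resize(s[120:240,190:290],(400,480),interpolation=cv2.INTER_CUBIC);b=cv2.resize(d[120:240,290:390],(400,480),interpolation=cv2.INTER_CUBIC)
cv2.imwrite('pics/c4.png',np.hstack([a,b]))
E
```

```text
t: 5.88
tool_pos: [0.3493, -0.1741, 0.1194]
ee_rot: [2.093, 2.342, -0.0]
wrist_force: [1.1, 0.1, -2.8]
width: 0.174
t: 6.38
tool_pos: [0.3493, -0.1735, 0.0658]
ee_rot: [2.092, 2.343, -0.0]
wrist_force: [-0.8, -0.4, -1.8]
width: 0.173
```

View pics/c4.png

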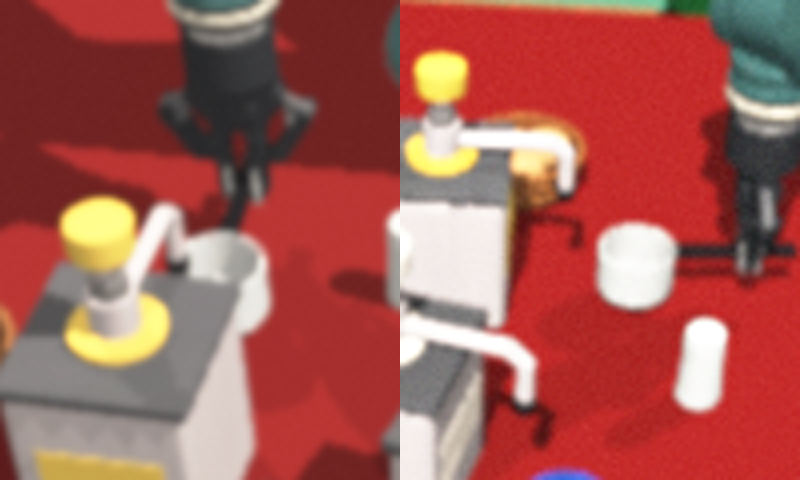

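The pan is held level; side-view body centre is about (349,187). I'll measure its offset from the nozzle in both views.

```bash
python3 - <<'E'
from h import *
s=cv2.imread('pics/scene1.png');d=cv2.imread('pics/side1.png')
S=cam('scene');D=cam('side')
h=cv2.cvtColor(d,cv2.COLOR_BGR2HSV);m=cv2.inRange(h,(0,0,90),(180,95,255));M=np.zeros_like(m);M[172:200,336:360]=m[172:200,336:360]
ys,xs=np.nonzero(M);c=(xs.mean(),ys.mean());print(c,xs.min(),xs.max(),ys.min(),ys.max());b=onz(D,*c,.043);print('pan',b)
print('expected from TCP',np.array([.3493,-.1735])+np.array([.563-.4522,.385-.3746]))
E
```

```text
(np.float64(348.52659574468083), np.float64(186.03989361702128)) 339 359 176 197
pan [ 0.45948325 -0.16181106  0.043     ]
expected from TCP [ 0.4601 -0.1631]
```

```bash
python3 -m inch '[{"dx":2,"dy":0,"dz":-0.5,"yaw":0},{"dx":2.5,"dy":0,"dz":-0.5,"yaw":0},{"dx":2,"dy":0,"dz":0,"yaw":0},{"dx":1,"dy":0,"dz":0,"yaw":0},{"dx":0,"dy":0,"dz":0,"yaw":0}]' && python3 - <<'E'
from h import *
for n in('scene','side'):
    im=bot.capture(n);cv2.imwrite(f'pics/{n}2.png',im)
s=cv2.imread('pics/scene2.png');d=cv2.imread('pics/side2.png')
a=cv2.resize(s[155:235,190:255],(390,480),interpolation=cv2.INTER_CUBIC);b=cv2.resize(d[140:220,290:355],(390,480),interpolation=cv2.INTER_CUBIC)
cv2.imwrite('pics/c5.png',np.hstack([a,b]))
S=cam('scene');D=cam('side')
for c in (S,D):print(proj(c,(.535,-.1622,.12)),proj(c,(.535,-.1622,.055)))
E
```

```text
t: 7.1
tool_pos: [0.4249, -0.1734, 0.0552]
ee_rot: [2.091, 2.344, 0.0]
wrist_force: [-0.1, 0.3, -1.6]
width: 0.172
[233.75717502 186.43153605] [236.32024893 202.72554227]
[330.71483767 168.88391356] [330.02359963 182.28877619]
```

View pics/c5.png

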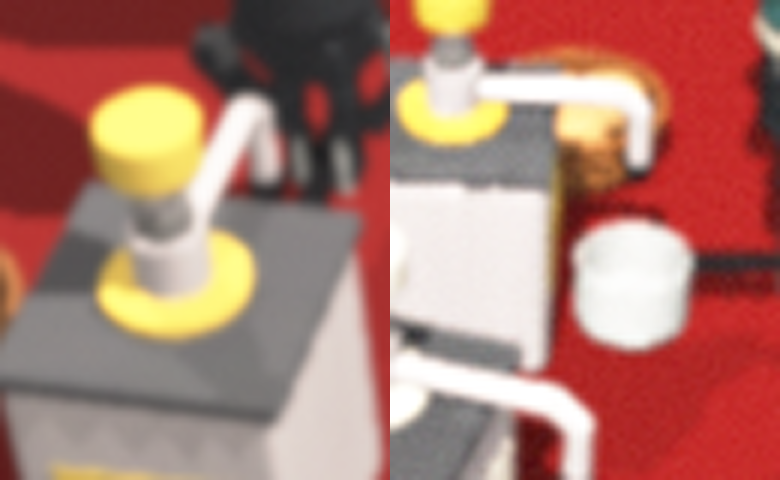

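Side view: nozzle at about (396.0→crop 638/168) sits almost directly over the pan centre (crop 632). The scene view hides the pan behind the pump, so I'll refine the nozzle column with subpixel profiles.

```bash
python3 - <<'E'
from h import *
s=cv2.imread('pics/scene0.png').astype(int);d=cv2.imread('pics/side0.png').astype(int)
S=cam('scene');D=cam('side')
# green channel profile: red bg low G; white tube high; nozzle dark R
for v in range(178,190): print(v,[tuple(s[v,u][1:]) for u in range(229,240)])
print()
for v in range(160,172): print(v,[tuple(d[v,u][1:]) for u in range(326,337)])
# predicted columns
for z in(.14,.15,.16): print(z,proj(S,(.535,-.162,z)),proj(S,(.535,-.157,z)),proj(D,(.535,-.162,z)),proj(D,(.54,-.162,z)))
E
```

```text
178 [(np.int64(242), np.int64(249)), (np.int64(219), np.int64(232)), (np.int64(178), np.int64(195)), (np.int64(171), np.int64(183)), (np.int64(187), np.int64(202)), (np.int64(193), np.int64(216)), (np.int64(165), np.int64(210)), (np.int64(113), np.int64(194)), (np.int64(69), np.int64(185)), (np.int64(54), np.int64(182)), (np.int64(52), np.int64(182))]
179 [(np.int64(231), np.int64(244)), (np.int64(187), np.int64(218)), (np.int64(154), np.int64(179)), (np.int64(161), np.int64(177)), (np.int64(185), np.int64(199)), (np.int64(197), np.int64(217)), (np.int64(179), np.int64(215)), (np.int64(127), np.int64(198)), (np.int64(74), np.int64(185)), (np.int64(55), np.int64(182)), (np.int64(52), np.int64(182))]
180 [(np.int64(211), np.int64(234)), (np.int64(152), np.int64(201)), (np.int64(130), np.int64(171)), (np.int64(151), np.int64(172)), (np.int64(181), np.int64(196)), (np.int64(198), np.int64(216)), (np.int64(186), np.int64(217)), (np.int64(135), np.int64(200)), (np.int64(79), np.int64(186)), (np.int64(56), np.int64(182)), (np.int64(52), np.int64(182))]
181 [(np.int64(177), np.int64(222)), (
[... 6956 characters left out ...]
))]
171 [(np.int64(53), np.int64(126)), (np.int64(45), np.int64(138)), (np.int64(41), np.int64(148)), (np.int64(35), np.int64(155)), (np.int64(34), np.int64(165)), (np.int64(37), np.int64(171)), (np.int64(44), np.int64(187)), (np.int64(39), np.int64(188)), (np.int64(39), np.int64(190)), (np.int64(46), np.int64(197)), (np.int64(46), np.int64(196))]
0.14 [233.00068037 181.22230131] [234.60873562 181.43759152] [330.93234428 164.63293665] [329.64979935 164.54746189]
0.15 [232.58466135 178.57565279] [234.20020564 178.7903119 ] [331.04413867 162.46481326] [329.75589141 162.37939487]
0.16 [232.16461475 175.90338143] [233.78771808 176.11738709] [331.15692785 160.27739697] [329.86292733 160.19203933]
```

Nozzle refined to about (0.535,-0.1607) and the pan is at about (0.5357,-0.163). I'll shift y by +1.5 mm, lower, and release.

```bash
python3 -m inch '[{"dx":0,"dy":0.15,"dz":-0.4,"yaw":0},{"dx":0,"dy":0,"dz":-0.3,"yaw":0},{"dx":0,"dy":0,"dz":-0.2,"yaw":0},{"dx":0,"dy":0,"dz":-0.1,"yaw":0},{"dx":0,"dy":0,"dz":0,"yaw":0}]'
```

```text
t: 7.82
tool_pos: [0.424, -0.1719, 0.0453]
ee_rot: [-2.092, -2.343, 0.0]
wrist_force: [-3.0, -0.2, 3.5]
width: 0.173
```

```bash
python3 -m inch '[{"dx":0,"dy":0,"dz":0,"yaw":0},{"dx":0,"dy":0,"dz":0,"yaw":0},{"dx":0,"dy":0,"dz":0,"yaw":0},{"dx":0,"dy":0,"dz":0,"yaw":0}]' 6 && python3 -m inch '[{"dx":0,"dy":0,"dz":1,"yaw":0},{"dx":0,"dy":0,"dz":3,"yaw":0},{"dx":0,"dy":0,"dz":4,"yaw":0},{"dx":0,"dy":0,"dz":4,"yaw":0},{"dx":0,"dy":0,"dz":4,"yaw":0}]' && python3 -m inch '[{"dx":-1,"dy":0,"dz":5,"yaw":0},{"dx":-1,"dy":0,"dz":5,"yaw":0},{"dx":0,"dy":0,"dz":2,"yaw":0},{"dx":0,"dy":0,"dz":0,"yaw":0}]' 0 && python3 - <<'E'
from h import *
for n in('scene','side','wrist'):
    im=bot.capture(n);cv2.imwrite(f'pics/{n}3.png',im)
s=cv2.imread('pics/scene3.png');d=cv2.imread('pics/side3.png')
a=cv2.resize(s[155:235,190:255],(390,480),interpolation=cv2.INTER_CUBIC);b=cv2.resize(d[140:220,290:355],(390,480),interpolation=cv2.INTER_CUBIC)
cv2.imwrite('pics/c6.png',np.hstack([a,b]))
D=cam('side')
h=cv2.cvtColor(d,cv2.COLOR_BGR2HSV);m=cv2.inRange(h,(0,0,90),(180,95,255));M=np.zeros_like(m);M[174:205,318:345]=m[174:205,318:345]
ys,xs=np.nonzero(M);c=(xs.mean(),ys.mean());print(c,xs.min(),xs.max(),ys.min(),ys.max(),onz(D,*c,.0225))
c=cam('wrist');print(proj(c,(.535,-.1607,.045)),proj(c,(.535,-.1607,.12)))
E
```

```text
t: 8.32
tool_pos: [0.4243, -0.1719, 0.0453]
ee_rot: [2.092, 2.344, 0.0]
wrist_force: [0.0, -0.8, 0.8]
width: 0.699
t: 8.95
tool_pos: [0.424, -0.1717, 0.2074]
ee_rot: [2.092, 2.343, 0.0]
wrist_force: [0.8, 0.2, 0.1]
width: 0.706
t: 9.45
tool_pos: [0.4044, -0.1721, 0.3269]
ee_rot: [2.09, 2.341, 0.001]
wrist_force: [-0.0, -0.2, -0.4]
width: 0.002
(np.float64(329.75471698113205), np.float64(188.61455525606468)) 318 340 178 204 [ 0.5347897  -0.16292611  0.0225    ]
[317.49216026 251.20483301] [317.06380819 280.46310181]
```

View pics/c6.png

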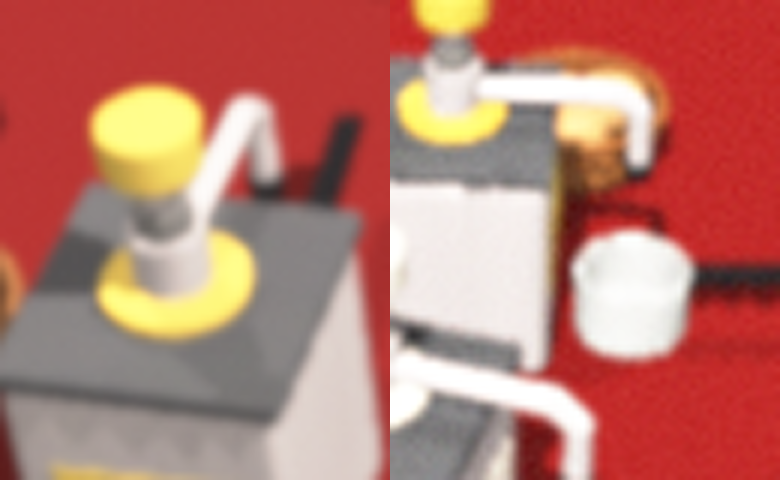

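View pics/wrist3.png

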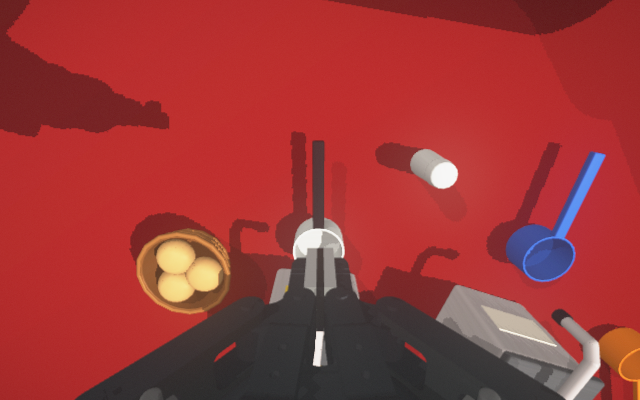

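Pan is standing. Its side estimate is (0.535,-0.163) and its mouth in the wrist view is at (319,246), against about 317 for the nozzle column. I'll move above the yellow head and check spout over pan from there.

```bash
python3 -m inch '[{"dx":4,"dy":0.3,"dz":0,"yaw":0},{"dx":6,"dy":0.4,"dz":0,"yaw":0},{"dx":6,"dy":0.4,"dz":0,"yaw":0},{"dx":6,"dy":0.4,"dz":0,"yaw":0},{"dx":3.2,"dy":0.1,"dz":0,"yaw":0}]' && python3 -m inch '[{"dx":0,"dy":0,"dz":0,"yaw":0},{"dx":0,"dy":0,"dz":0,"yaw":0}]' && python3 - <<'E'
from h import *
print(bot.get_obs()['tool_pos'])
c=cam('wrist')
for n in('wrist','scene','side'):
    im=bot.capture(n);cv2.imwrite(f'pics/{n}4.png',im)
for p in((.535,-.1607,.045),(.535,-.1607,.12),(.656,-.156,.26)):print(p,proj(c,p))
s=cv2.imread('pics/scene4.png');d=cv2.imread('pics/side4.png')
a=cv2.resize(s[130:210,180:245],(390,480),interpolation=cv2.INTER_CUBIC);b=cv2.resize(d[100:180,270:335],(390,480),interpolation=cv2.INTER_CUBIC)
cv2.imwrite('pics/c7.png',np.hstack([a,b]))
E
```

```text
t: 10.22
tool_pos: [0.6583, -0.1552, 0.3228]
ee_rot: [-2.089, -2.343, 0.002]
wrist_force: [-0.8, -1.1, 0.5]
width: 0.002
t: 10.48
tool_pos: [0.6557, -0.1558, 0.3245]
ee_rot: [-2.091, -2.343, 0.001]
wrist_force: [-0.4, -0.8, -0.4]
width: 0.0
[ 0.65574279 -0.15580439  0.3245353 ]
(0.535, -0.1607, 0.045) [328.03429031  63.02199579]
(0.535, -0.1607, 0.12) [330.01019372  55.05461747]
(0.656, -0.156, 0.26) [320.73494341 229.91759602]
```

View pics/wrist4.png

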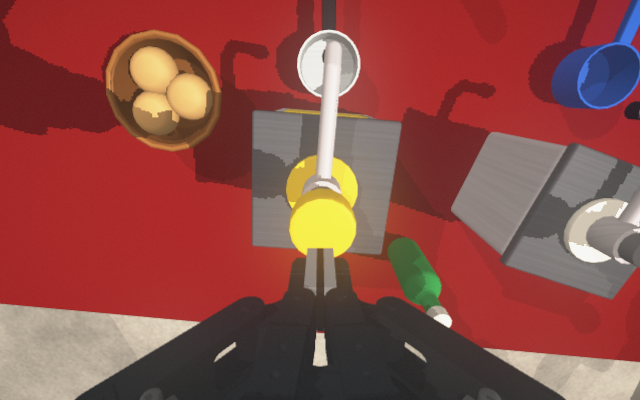

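View pics/c7.png

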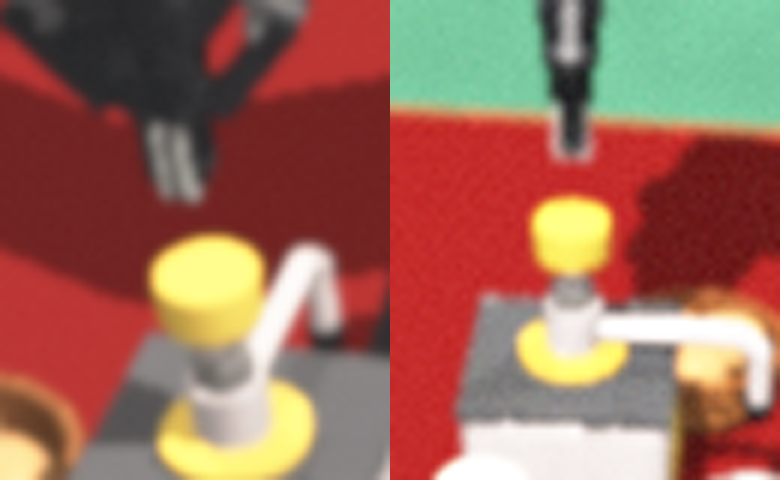

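Wrist view: pan mouth centre at (328,64), against (328,63) predicted for the target. The spout end at (332,47) falls where the nozzle over that centre should project. The yellow head is centred under the fingertips, so I'll approach and press slowly.

```bash
python3 -m inch '[{"dx":0,"dy":0.1,"dz":-1.5,"yaw":0},{"dx":0,"dy":0,"dz":-1.5,"yaw":0},{"dx":0,"dy":0,"dz":-0.7,"yaw":0},{"dx":0,"dy":0,"dz":0,"yaw":0}]'; python3 -m inch '[{"dx":0,"dy":0,"dz":-0.5,"yaw":0},{"dx":0,"dy":0,"dz":-0.5,"yaw":0},{"dx":0,"dy":0,"dz":-0.5,"yaw":0},{"dx":0,"dy":0,"dz":0,"yaw":0}]'
```

```text
t: 11.12
tool_pos: [0.6558, -0.155, 0.2885]
ee_rot: [-2.092, -2.343, 0.0]
wrist_force: [-0.6, 0.8, -0.3]
width: 0.002
t: 11.62
tool_pos: [0.6563, -0.155, 0.2732]
ee_rot: [2.092, 2.343, 0.0]
wrist_force: [0.6, -1.4, 4.7]
width: -0.002
```

```bash
python3 -m inch '[{"dx":0,"dy":0,"dz":-0.4,"yaw":0},{"dx":0,"dy":0,"dz":-0.4,"yaw":0},{"dx":0,"dy":0,"dz":-0.4,"yaw":0},{"dx":0,"dy":0,"dz":-0.3,"yaw":0}]'; python3 -m inch '[{"dx":0,"dy":0,"dz":-0.2,"yaw":0},{"dx":0,"dy":0,"dz":-0.15,"yaw":0}]'
```

```text
t: 12.12
tool_pos: [0.6564, -0.155, 0.2592]
ee_rot: [2.091, 2.342, 0.001]
wrist_force: [-1.4, -0.4, 12.9]
width: 0.002
t: 12.38
tool_pos: [0.6565, -0.155, 0.256]
ee_rot: [2.091, 2.342, 0.001]
wrist_force: [-1.6, 0.3, 13.7]
width: 0.001
```

```bash
python3 -m inch '[{"dx":0,"dy":0,"dz":-0.15,"yaw":0}]'; python3 -m inch '[{"dx":0,"dy":0,"dz":-0.1,"yaw":0}]'
```

```text
t: 12.5
tool_pos: [0.6565, -0.155, 0.2547]
ee_rot: [2.091, 2.342, 0.001]
wrist_force: [-2.2, -0.5, 14.6]
width: 0.001
t: 12.62
tool_pos: [0.6565, -0.155, 0.2539]
ee_rot: [2.091, 2.342, 0.001]
wrist_force: [-2.7, 0.5, 23.6]
width: 0.004
```

The force rise to 23.6 N shows the firm stop. A slight extra push, then hold.

```bash
python3 -m inch '[{"dx":0,"dy":0,"dz":-0.05,"yaw":0},{"dx":0,"dy":0,"dz":0,"yaw":0},{"dx":0,"dy":0,"dz":0,"yaw":0},{"dx":0,"dy":0,"dz":0,"yaw":0}]'; python3 -m inch '[{"dx":0,"dy":0,"dz":0.5,"yaw":0},{"dx":0,"dy":0,"dz":0.8,"yaw":0},{"dx":0,"dy":0,"dz":1,"yaw":0},{"dx":0,"dy":0,"dz":1.5,"yaw":0},{"dx":0,"dy":0,"dz":2.5,"yaw":0}]';  python3 -m inch '[{"dx":0,"dy":0,"dz":3,"yaw":0},{"dx":0,"dy":0,"dz":3,"yaw":0},{"dx":-1,"dy":0,"dz":1,"yaw":0},{"dx":0,"dy":0,"dz":0,"yaw":0},{"dx":0,"dy":0,"dz":0,"yaw":0}]'; python3 - <<'E'
from h import *
for n in('wrist','scene','side'):
    im=bot.capture(n);cv2.imwrite(f'pics/{n}5.png',im)
s=cv2.imread('pics/scene5.png');d=cv2.imread('pics/side5.png');d0=cv2.imread('pics/side4.png');s0=cv2.imread('pics/scene4.png')
cv2.imwrite('pics/c8.png',np.hstack([cv2.resize(x[y:y+80,u:u+65],(390,480),interpolation=cv2.INTER_CUBIC) for x,y,u in((s,155,190),(d,125,285))]))
def hd(im,roi):
    h=cv2.cvtColor(im,cv2.COLOR_BGR2HSV);m=cv2.inRange(h,(20,90,80),(36,255,255));x0,y0,x1,y1=roi
    ys,xs=np.nonzero(m[y0:y1,x0:x1]);return xs.mean()+x0,ys.mean()+y0
for a,b,r in((s0,s,(195,165,235,192)),(d0,d,(285,130,312,147))):print(hd(a,r),hd(b,r))
E
```

```text
t: 13.12
tool_pos: [0.6565, -0.155, 0.2539]
ee_rot: [2.09, 2.341, 0.002]
wrist_force: [-3.0, 0.3, 19.5]
width: 0.0
t: 13.75
tool_pos: [0.6558, -0.1547, 0.3146]
ee_rot: [-2.091, -2.342, 0.001]
wrist_force: [0.9, -1.0, 0.1]
width: -0.001
t: 14.38
tool_pos: [0.6459, -0.1548, 0.3838]
ee_rot: [-2.091, -2.342, 0.001]
wrist_force: [-0.2, -1.1, 0.4]
width: 0.0
(np.float64(214.55597014925374), np.float64(178.1044776119403)) (np.float64(214.55597014925374), np.float64(178.11194029850748))
(np.float64(299.816), np.float64(138.592)) (np.float64(299.792), np.float64(138.672))
```

View pics/c8.png

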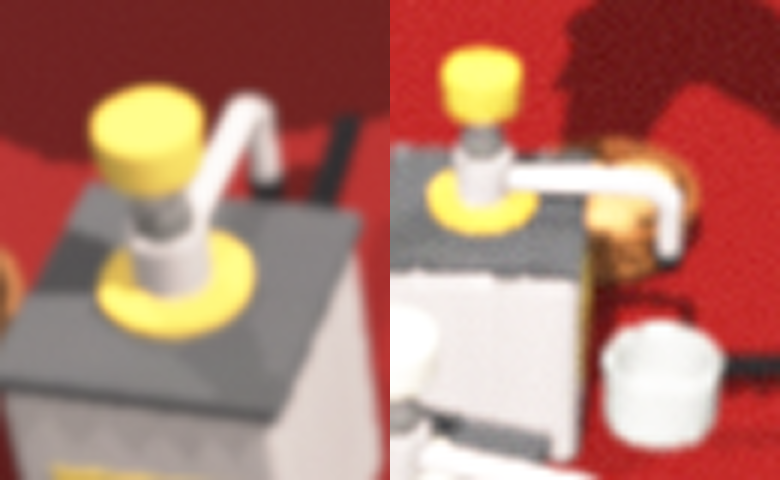

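View pics/wrist5.png

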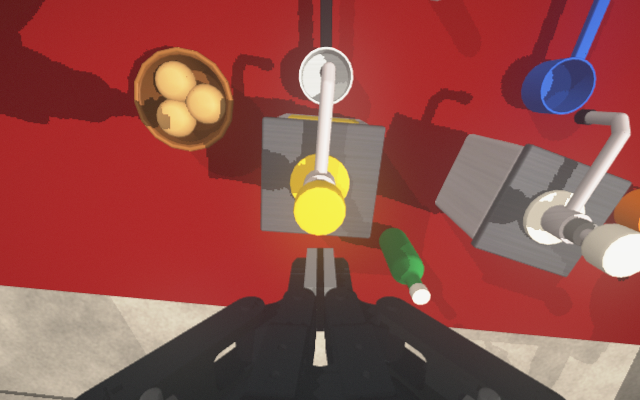

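View pics/scene5.png

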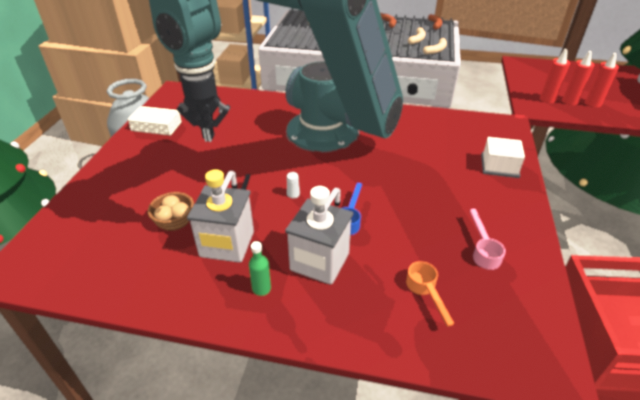

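```bash
python3 - <<'E'
from bench import bot
print(bot.finish_job())
E
```

```text
the job is handed in; nothing more can be done
None
```

The job is done and handed in at about 14.5 s of the 72 s allowed. I set the bare-metal pan down under the yellow spout first, then pressed the yellow plunger to its bottom stop, and it came back up fully.

- **Pan:** In the wrist view its mouth centre was at (328,64), against (328,63) for the point I aimed at. That puts it within about 2 mm of the spout. The nozzle opening itself was hidden in that view, so I judged this from the spout tube and the nozzle positions measured in the scene and side views. After the press, the side and wrist views show the pan still standing under the spout.
- **Press:** It took about 5 N in the first stage and 13–15 N in the second. At the end the tool stopped sinking although commanded lower, and the highest force I read was 23.6 N, well below ramming. I held it down for about 0.5 s at 19.5 N. The plunger joints cannot be read, so bottom contact is inferred from force and height.
- **After release:** The yellow head is back at its earlier pixels to within 0.1 px in both views.
- **Other items:** By eye, the white pump, basket, bottle and shaker look unmoved in the last pictures; I did not measure them again. The robot is touching nothing.
- **Checks that disagreed:** The two cameras' first nozzle fixes were 5–7 mm apart, because I had read the pixels by hand from enlarged crops. Finer edge readings brought them to within 1–2 mm. One move call was refused because a row was missing its yaw value; I resent it with every value filled in.

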